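# Hang a rubber stamp in the empty fork of a stamp carousel

### The job

Put the loose rubber stamp away: turn the stamp carousel until its one empty fork faces the front edge of the worktop, slide the stamp's neck into that fork and press it gently home against the stop, so that the two red sprung rollers close behind the neck. Then lower it until it hangs by its knob and let go. Keep the stamp upright and don't ram it into the carousel (stay under 18 N; the fork's arm is set to an unknown length, so feel for the stop), and leave the ink pad, the glue stick and the binder clip where they are.

Things in the scene. Friction and masses are not known exactly. Their poses are not given: they have to be found in the camera images.
- stamp_mid (a point): Loose rubber stamp standing upright: brown block 25 x 62 x 18 mm (x, y, z), black round handle, 70 mm tall, 100 to 160 g. This is its centre, 35 mm above its underside; z up, y along the block. Grasp the knob from above, no lower than 46 mm over the underside (radius 12.5 mm at 56, 12 at 64 mm). It tips easily between fingers that close across the push; closing along the push holds it straight.
- stamp_neck (a point): Waist of the same stamp's handle, on its axis, 36 mm above its underside: radius 7 mm here, widening evenly downward to 10 mm (18 mm above the underside) and upward as a cone to the knob (12.5 mm at 56 mm). This neck goes into the fork; the cone above it carries the stamp.
- rack: Stamp carousel, foot fixed to the worktop: grey disc, radius 76 mm, with a post. Origin on the worktop on the turning axis, z up. On the post turns a hub (radius 26 mm, top 109 mm up) with five arms 72 degrees apart ending in forks; four hold a stamp, one is empty. Whole wheel: radius up to 105 mm, tops of the hanging knobs 134 mm above the worktop.
- turn_knob (a point): Middle of the fluted black turning knob on the axis on top of the wheel, 158 mm above the worktop: radius 16 mm, 144 to 171 mm up, graspable from 150 to 166 mm. Fixed to the wheel: grip it from above and twist (0.05 N m of drag), regrasping as needed (it turns with the wheel; below it only the thin post). The wheel turns endlessly both ways and stays where it is left.
- carousel (a joint): Angle of the wheel (rad), anticlockwise positive seen from above. The empty fork points straight to the front edge of the worktop (-x, the robot's side) at 0 and every whole turn (6.283); at angle a it points along (-cos a, -sin a) from the axis. Starts between 1.0 and 5.28.
- rack_axis (a point): Point on the turning axis level with the forks' top face, 105 mm above the worktop. The empty fork has two level tines, 17 mm apart and 4 mm thick, open outward, mouth flared to 32 mm. Its clamped arm's length is NOT measured: the axis of a stamp that is home lies 64 to 84 mm out from here, the mouth's tips 18 mm farther. A rigid stop under the tines, at 95 to 103 mm, ends the way in.
- jaw_left (a joint): How far one of the empty fork's two red rollers is pushed aside, m: 0 closed, at most 0.0045, about 0.0005 with a stamp home. The rollers (radius 4 mm, 99 to 105 mm above the worktop, 6.5 mm outward of the home axis, gap 10.2 mm) are sprung together; pressing the neck past them takes 5 to 7 N, then the push eases, then rises sharply at the stop (10 N there is plenty).
- jaw_right (a joint): The same for the other red roller. Slide the stamp in radially, level, with its underside 66 to 69 mm above the worktop. When home, lower it 4 to 6 mm until the push down rises to 3 or 4 N: the cone under its knob then rests on both tines (underside 62 mm up, centre 97 mm); the rollers' grip alone can hold it too high. Open the fingers only a little there.
- ink_pad_mid (a point): Bystander: dark stamp pad in a flat tin, 76 x 113 x 14 mm, lying on the worktop; centre.
- glue_mid (a point): Bystander: glue stick with a red cap standing upright, 27 mm across, 106 mm tall; centre.
- clip: Bystander: large black binder clip, 70 x 50 x 27 mm, lying on the worktop; origin in the middle of its underside.

How it is judged:
On the way:
1. the carousel is turned so that its empty fork faces the front (within 0.45 rad) ((value of joint carousel between -6.7332 and -5.8332 rad or value of joint carousel between -0.45 and 0.45 rad or value of joint carousel between 5.8332 and 6.7332 rad)), for 0.2 s.
At the end, for the whole second after the job is handed in: The empty fork faces the front (within 0.45 rad) and holds the stamp: both red rollers closed behind its neck (out by under 1.2 mm), upright within 0.15 rad, lowered to 94.5 to 99.8 mm at its centre, 60 to 89 mm from the axis, at rest on the carousel ((value of joint carousel between -6.7332 and -5.8332 rad or value of joint carousel between -0.45 and 0.45 rad or value of joint carousel between 5.8332 and 6.7332 rad) and value of joint each of jaw_left, jaw_right below 0.0012 m and height (world z) of stamp_mid between 0.0945 and 0.0998 m and horizontal distance between stamp_mid and rack between 0.06 and 0.089 m and angle between stamp_mid's own z axis and vertical below 0.15 rad and contact force between stamp and rack above 0.2 N and linear speed of stamp below 0.02 m/s); the robot touches nothing.
It fails at once if the stamp is rammed into the carousel: more than 18 N between them (contact force between stamp and rack above 18 N).
It fails at once if the stamp is tipped by more than 0.2 rad (angle between stamp_mid's own z axis and vertical above 0.2 rad).
It fails at once if the ink pad, the glue stick or the binder clip is moved more than 20 mm (distance of any of ink_pad_mid, glue_mid, clip from where it was at the start of the episode above 0.02 m).
It also fails if it takes over 67 s, if anything falls off the work surface, if the arm or the gripper's body presses on something with over 40 N, if the wrist force passes 120 N, or if a joint passes its speed limit or range.

### The arm

A 6-joint arm with a two-finger parallel gripper is mounted at the origin on a cart in front of the work surface, level with it; the furniture and walls round the work are solid. World frame = base frame: x ahead of the robot, y to its left, z up, the work surface at z = 0. Lengths are in m, angles in rad, forces in N, time in s.
With the tool pointing down it reaches from about 0.35 to 0.875 m from the base axis. Payload 15.5 kg.
Tool frame: the origin (TCP) lies at the very end of the fingers, on their centre line; the grasp point (between the pads) lies manip.grip_point_offset behind it (manip.grip_point_offset is the distance from the TCP to the grasp point, in m); z points along the fingers, y is the line along which they close (so a half turn about z gives the same grasp; the last joint's range is limited). The gripper opens to 85 mm and grips with 20 to 120 N. Pads are 22 mm wide; open, the fingers measure 114 mm over their backs; the gripper's body (76 mm by 85 mm) begins 54 mm behind the grasp point. The pads swing forward as they close: fully open they stand 13 mm farther back than shut.
Start: joints at [1.198, 0.494, 1.345, -0, 1.302, -0.096], TCP at [0.171, 0.601, 0.231] pointing down, gripper open.
Joint ranges: [-2.91, 2.91], [-0.82, 2.16], [0.22, 2.67], [-1.22, 4.37], [0.12, 2.79], [-3.08, 3.08]. Speed limits (rad/s): [1.89, 1.89, 2.57, 3.01, 3.01, 3.01].

### API

Orientations are given as [roll, pitch, yaw] about the fixed x, y, z axes, in that order (R = Rz(yaw) Ry(pitch) Rx(roll)).
In Python, from station import manip gives the robot as it stands.
- The arm moves only by the tool arm_command, never from a script. Its argument "targets" is one flat list of numbers, 7 for each row, row after row: the turn, a rotation vector about the tool's x, y, z in units of 5 degrees (1.0 is 5 degrees), then the shift along the tool's x, y, z in units of 30 mm (1.0 is 30 mm), then the opening, from 0 (shut) to 1 (fully open). A call has 1 to 5 rows; each row shifts and turns the commanded pose from where the row before left it, along the tool's axes as they then stand; what a row does not reach is not made up. A row lasts 1/12 s, in which the tool goes at most 41.7 mm and 7.16 degrees, less where a joint would pass 70% of its speed; a pose out of reach is approached as far as the arm can. A call is refused whole if a number of a shift passes 1 or a number of a turn 1, either way. A call with a gripper value outside its range is refused whole. The fingers move at their own pace and stop on an object; "force" is the grip in N (left out, the last holds). Time passes only in rows, so rows that do not move let the fingers close. It gives the time, the measured TCP pose, the force, the opening and the grip force at its end, in the units of the state.
- manip.read_state(): the state, without advancing time (a new reading comes with each control period).
- manip.get_image(name): name is "scene" or "side" or "wrist"; returns a dict with "frame" (400x640x3 uint8, red, green, blue), "range_z" (400x640 float32, m along the optical axis (not along the pixel's ray), 0 where there is no reading), "fx", "fy", "cx", "cy" (pixels), "R" (3x3) and "t" (3): a world point X has camera coordinates R X + t; the wrist camera has in their place "tool_from_camera" (4x4, takes a point from camera to tool coordinates, whose origin is the TCP and whose axes are the flange's). Camera axes: x right, y down, z forward; pixel columns grow to the right and rows downward; lengths in m; the calibration is good to about 2 mm. A picture is of the moment at which its call begins: read the wrist's pose just before it.
- manip.finish_job(): hands the job in; it is judged then, once.
The state is a dict: "clock": time; "joints": joint angles; "dq": joint speeds; "joint_torque": joint torques, N m; "tool_pos": TCP position; "eef_rot": TCP orientation; "ft_force": force on the tool from outside, world axes, zero at the start; "ft_torque": the same for the moment, N m; "width": finger opening in m; "finger_force": force on a finger pad.
Only numpy, scipy, OpenCV 4.12 (cv2) and the standard library are available. Lean on these libraries where they do the work, as an engineer would, in place of code of your own. Each camera call takes 0.05 s, during which the arm holds its last target. There are 200 camera calls.

## Working session

There is one attempt and no reset: what is moved stays moved. The work goes in short steps, Python scripts to look and compute and a tool call to move; the robot and the scene stay as the last step left them, time stands still between calls to the robot, and variables do not carry over. Pictures are saved under pics/ and viewed, at most 10 in all, crops included, and the job is handed in when it is done.

Besides the shell and the picture viewer there is one more tool, called after "Call:" as name(argument=value, ...) on one line, values as JSON. arm_command: Moves the arm, as the interface text tells. Its arguments: {"type":"object","properties":{"targets":{"type":"array"},"force":{"type":"number"}},"required":["targets"]}

```bash
mkdir -p pics; ls; cat > h.py <<'E'
import numpy as np, cv2
from station import manip
def grab(n):
    s=manip.read_state(); d=manip.get_image(n)
    if n=="wrist":
        # world from camera
        from scipy.spatial.transform import Rotation as Ro
        T=np.eye(4); T[:3,:3]=Ro.from_euler('xyz',s['eef_rot']).as_matrix(); T[:3,3]=s['tool_pos']
        M=T@np.array(d['tool_from_camera']); d['Rw'],d['c']=M[:3,:3],M[:3,3]
    else:
        R=np.array(d['R']); d['Rw']=R.T; d['c']=-R.T@np.array(d['t'])
    return d
def cloud(d):
    z=d['range_z']; v,u=np.mgrid[:z.shape[0],:z.shape[1]]
    P=np.stack([(u-d['cx'])/d['fx']*z,(v-d['cy'])/d['fy']*z,z],-1)@d['Rw'].T+d['c']
    P[z<=0]=np.nan
    return P
def ray(d,u,v,h):
    r=d['Rw']@np.array([(u-d['cx'])/d['fx'],(v-d['cy'])/d['fy'],1]); return d['c']+r*(h-d['c'][2])/r[2]
def save(d,n): cv2.imwrite('pics/'+n,cv2.cvtColor(d['frame'],cv2.COLOR_RGB2BGR))
E
python3 - <<'E'
from h import *
print(manip.grip_point_offset, manip.read_state())
for n in("scene","side"):
    d=grab(n); save(d,n+'0.png'); print(n,d['c'],d['fx'],d['Rw'][:,2]); np.savez('pics/'+n+'0.npz',P=cloud(d),f=d['frame'])
E
```

```text
pics
0.0187 {'clock': 0.0, 'joints': array([ 1.19750155e+00,  4.94212525e-01,  1.34612573e+00, -3.61056557e-05,
        1.30250486e+00, -9.55176999e-02]), 'dq': array([ 0.00173795,  0.00017807,  0.00034111,  0.00013967, -0.00193762,
       -0.00215617]), 'joint_torque': array([-2.91848264e-03, -8.82147145e+01, -3.83869457e+01, -4.38823190e-04,
        1.00369143e-02, -2.68098972e-05]), 'tool_pos': array([0.17127344, 0.60069962, 0.23068384]), 'eef_rot': array([-3.14034457e+00, -8.46164628e-05,  2.86382511e+00]), 'ft_force': array([-0.48479201, -0.63301251, -0.6780655 ]), 'ft_torque': array([ 0.03346693,  0.02928845, -0.00480027]), 'finger_force': 0.0, 'width': 0.0854651890761894}
scene [ 0.15214638 -0.76403244  0.59235505] 415.7927950616684 [ 0.38766169  0.73428475 -0.55726503]
side [ 0.38528516 -0.87575767  0.69181538] 418.5222785499649 [ 0.11875322  0.7703889  -0.62641729]
```

View pics/scene0.png

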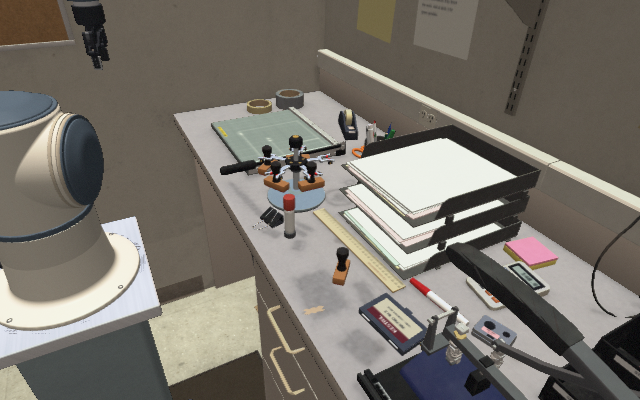

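View pics/side0.png

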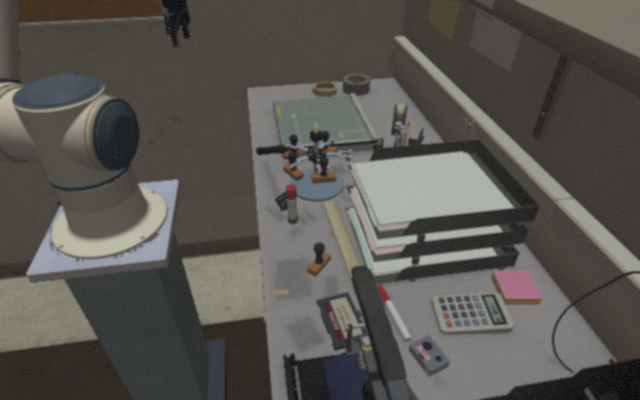

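The scene view shows the loose stamp at (341,265), the carousel with its knob at (296,140) and disc at (297,195), the glue at (290,215), the clip at (270,215) and the pad at (393,322). The red rollers are near (330,155), so the empty fork points to the right and back.

```bash
python3 - <<'E'
from h import *
for n,boxes in (("scene",dict(stamp=(325,240,358,290),wheel=(215,130,340,210),glue=(280,190,300,240),clip=(255,200,285,230))),("side",dict(stamp=(300,235,335,278),wheel=(255,120,360,200),glue=(283,180,300,225),clip=(272,190,288,210)))):
    z=np.load(f'pics/{n}0.npz'); P=z['P']; f=z['f'].astype(int)
    print(n)
    for k,(a,b,c,e) in boxes.items():
        p=P[b:e,a:c].reshape(-1,3); q=f[b:e,a:c].reshape(-1,3)
        m=p[:,2]>0.004
        if k=='stamp':
            t=m&(p[:,2]>.045)&(p[:,2]<.1); print('knob',t.sum(),np.median(p[t],0),p[t].min(0),p[t].max(0))
            br=m&(q[:,0]>q[:,2]*1.6)&(q[:,0]>80)&(p[:,2]<.03); bb=p[br]; print('block',br.sum(),np.median(bb,0),bb.min(0),bb.max(0)); c2=cv2.minAreaRect((bb[bb[:,2]>.014,:2]*1000).astype(np.float32)); print('top rect',c2)
        elif k=='wheel':
            t=(p[:,2]>.142)&(p[:,2]<.18)&(q.sum(1)<200); print('turnknob',t.sum(),np.median(p[t],0),p[t].min(0),p[t].max(0))
            r=(q[:,0]>1.7*q[:,2])&(q[:,0]>1.8*q[:,1])&(p[:,2]>.06); print('red',p[r].round(3)[:20])
            o=(q[:,0]>q[:,2]*1.6)&(q[:,0]>80)&(p[:,2]>.05)&(p[:,2]<.095); print('orange',np.median(p[o],0),o.sum())
            d=(q[:,2]>q[:,0]*1.1)&(p[:,2]<.03)&(p[:,2]>-.005); 
            if d.sum()>5: print('disc',d.sum(),p[d].min(0),p[d].max(0))
        else: print(k,m.sum(),np.nanmedian(p[m],0),p[m].min(0),p[m].max(0))
d=grab('scene')
for c,nm in(((296,140),'knob px'),):print(nm,ray(d,*c,.158))
s=d['frame'][120:215,210:345]; cv2.imwrite('pics/c1.png',cv2.cvtColor(cv2.resize(s,None,fx=5.5,fy=5.5,interpolation=2),cv2.COLOR_RGB2BGR))
E
```

```text
scene
knob 150 [ 0.48816955 -0.24594773  0.06463156] [ 0.47834934 -0.25307357  0.04559762] [ 0.50294727 -0.23131718  0.07213558]
block 219 [ 0.48059954 -0.25421211  0.01844216] [ 0.46475662 -0.26951811  0.00404241] [ 0.55033047 -0.166395    0.02098463]
top rect ((491.8783264160156, -240.57522583007812), (61.569393157958984, 23.98792839050293), 48.56843185424805)
turnknob 136 [0.53005884 0.05456581 0.16316737] [0.51960877 0.04677068 0.14306097] [0.54921801 0.07456857 0.17311716]
red [[ 0.573  0.118  0.113]
 [ 0.58   0.127  0.108]
 [ 0.482  0.111  0.124]
 [ 0.619  0.061  0.106]
 [ 0.62   0.058  0.107]
 [ 0.475  0.123  0.107]
 [ 0.618  0.059  0.104]
 [ 0.618  0.055  0.106]
 [ 0.617  0.057  0.102]
 [ 0.619  0.056  0.102]
 [ 0.615  0.043  0.107]
 [ 0.618  0.044  0.106]
 [ 0.46   0.04   0.106]
 [ 0.463  0.042  0.105]
 [ 0.546 -0.013  0.112]
 [ 0.554 -0.003  0.105]
 [ 0.456  0.108  0.07 ]
 [ 0.457  0.039  0.105]
 [ 0.46   0.04   0.103]
 [ 0.462  0.039  0.104]]
orange [0.47843237 0.00926399 0.08204301] 652
disc 809 [ 0.4611682  -0.00744426  0.00951029] [0.74431352 0.21193542 0.02897454]
glue
[... 910 characters left out ...]

 [ 0.453 -0.075  0.107]
 [ 0.456 -0.076  0.107]
 [ 0.458 -0.076  0.107]
 [ 0.441 -0.077  0.107]
 [ 0.444 -0.078  0.107]
 [ 0.446 -0.081  0.109]
 [ 0.448 -0.079  0.107]
 [ 0.451 -0.08   0.108]
 [ 0.453 -0.083  0.109]
 [ 0.455 -0.079  0.106]
 [ 0.458 -0.08   0.107]
 [ 0.441 -0.08   0.106]]
orange [0.51767026 0.00822822 0.08207121] 275
disc 854 [ 0.43952922 -0.0128608  -0.00138411] [0.62353699 0.24093169 0.02591644]
glue 527 [ 0.45038418 -0.08528883  0.03984856] [ 0.43085944 -0.09393806  0.00402263] [0.4862356  0.08436875 0.10935724]
clip 161 [ 0.43208254 -0.00953301  0.01276046] [ 0.40509739 -0.08773749  0.00426533] [0.44316619 0.0224883  0.10503988]
knob px [0.54110426 0.07361488 0.158     ]
```

View pics/c1.png

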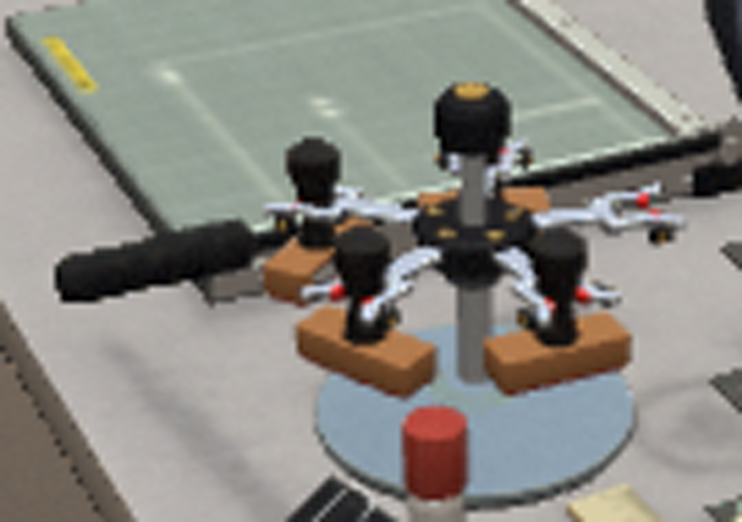

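The crop shows the empty fork to the right of the hub, with its red rollers at crop (645,205), which is pixel (327,157). The other forks hold stamps. The fork points at about -9° in world, so a ≈ 2.98. Next I'll check clearance near the wheel and work out the transit.

```bash
cat >> h.py <<'E'
def to(x,y,z,yaw=None):
    from scipy.spatial.transform import Rotation as Ro
    s=manip.read_state(); R=Ro.from_euler('xyz',s['eef_rot']).as_matrix()
    d=R.T@(np.array([x,y,z])-s['tool_pos'])/.03
    out='shift units %s rows>=%.1f'%(d.round(2),np.abs(d).max())
    if yaw is not None: out+=' turn z units %.2f'%(-np.degrees((yaw-s['eef_rot'][2]+np.pi)%(2*np.pi)-np.pi)/5)
    print(out,'yaw',round(s['eef_rot'][2],3),'q6',round(s['joints'][5],2),'t',round(s['clock'],2))
E
python3 - <<'E'
from h import *
P=np.concatenate([np.load(f'pics/{n}0.npz')['P'].reshape(-1,3) for n in('scene','side')])
P=P[np.isfinite(P).all(1)]
r=np.hypot(P[:,0]-.535,P[:,1]-.064)
for a,b in((0,.03),(.03,.06),(.06,.09),(.09,.12),(.12,.15),(.15,.2)):
    m=(r>=a)&(r<b); q=P[m]; i=np.argsort(q[:,2])[-4:]; print(a,q[i].round(3).tolist())
m=(P[:,2]>.03)&(P[:,2]<.1)&(np.hypot(P[:,0]-.447,P[:,1]+.085)<.03); print('glue',P[m].min(0),P[m].max(0))
to(.535,.064,.27)
E
```

```text
0 [[0.53, 0.067, 0.174], [0.538, 0.063, 0.174], [0.539, 0.062, 0.174], [0.538, 0.067, 0.175]]
0.03 [[0.537, 0.005, 0.129], [0.561, 0.117, 0.13], [0.564, 0.116, 0.13], [0.539, 0.005, 0.131]]
0.06 [[0.47, 0.031, 0.135], [0.542, -0.006, 0.135], [0.568, 0.123, 0.136], [0.546, -0.002, 0.136]]
0.09 [[0.621, 0.028, 0.107], [0.593, 0.136, 0.107], [0.448, 0.035, 0.107], [0.473, 0.13, 0.129]]
0.12 [[0.596, -0.071, 0.152], [0.595, -0.073, 0.152], [0.596, -0.07, 0.154], [0.598, -0.072, 0.155]]
0.15 [[0.692, -0.056, 0.18], [0.665, -0.055, 0.18], [0.664, -0.058, 0.18], [0.687, -0.055, 0.18]]
glue [ 0.43777232 -0.09393806  0.0300564 ] [ 0.46268796 -0.07072782  0.09966236]
shift units [-16.57 -13.88  -1.29] rows>=16.6 yaw 2.864 q6 -0.1 t 0.15
```

Call:
arm_command(targets=[0,0,0,-0.83,-0.69,-0.06,1,0,0,0,-0.83,-0.69,-0.06,1,0,0,0,-0.83,-0.69,-0.06,1,0,0,0,-0.83,-0.69,-0.06,1,0,0,0,-0.83,-0.69,-0.06,1])

```text
clock: 0.57
tool_pos: [0.2632, 0.466, 0.2402]
eef_rot: [-3.141, -0.0, 2.864]
ft_force: [1.0, 0.7, 0.3]
width: 0.0853
finger_force: 0.0
```

Call:
arm_command(targets=[0,0,0,-0.83,-0.69,-0.06,1,0,0,0,-0.83,-0.69,-0.06,1,0,0,0,-0.83,-0.69,-0.06,1,0,0,0,-0.83,-0.69,-0.06,1,0,0,0,-0.83,-0.69,-0.06,1])

```text
clock: 0.98
tool_pos: [0.3546, 0.3322, 0.2493]
eef_rot: [-3.141, -0.0, 2.864]
ft_force: [0.9, 0.6, 0.8]
width: 0.0853
finger_force: 0.0
```

Call:
arm_command(targets=[0,0,0,-0.83,-0.69,-0.06,1,0,0,0,-0.83,-0.69,-0.06,1,0,0,0,-0.83,-0.69,-0.06,1,0,0,0,-0.83,-0.69,-0.06,1,0,0,0,-0.83,-0.69,-0.06,1])

```text
clock: 1.4
tool_pos: [0.446, 0.1985, 0.2584]
eef_rot: [-3.142, -0.0, 2.864]
ft_force: [0.8, 0.3, 0.5]
width: 0.0853
finger_force: 0.0
```

Call:
arm_command(targets=[0,0,0,-0.83,-0.69,-0.06,1,0,0,0,-0.83,-0.69,-0.06,1,0,0,0,-0.83,-0.69,-0.06,1,0,0,0,-0.83,-0.69,-0.06,1,0,0,0,-0.83,-0.69,-0.06,1])

```text
clock: 1.82
tool_pos: [0.5373, 0.0648, 0.2673]
eef_rot: [-3.142, -0.0, 2.864]
ft_force: [-0.3, 0.6, 0.7]
width: 0.0857
finger_force: 0.0
```

Call:
arm_command(targets=[0,0,0,0,0,0,1,0,0,0,0,0,0,1,0,0,0,0,0,0,1])

```text
clock: 2.07
tool_pos: [0.5364, 0.0664, 0.267]
eef_rot: [-3.142, -0.001, 2.863]
ft_force: [-0.7, -0.3, -0.3]
width: 0.085
finger_force: 0.0
```

```bash
python3 - <<'E'
from h import *
d=grab('wrist'); save(d,'w1.png'); P=cloud(d); f=d['frame'].astype(int)
to(.535,.064,.15)
m=(P[:,:,2]>.145)&(P[:,:,2]<.18)
p=P[m]; print(m.sum(),p.min(0),p.max(0),np.median(p,0)); v,u=np.nonzero(m); print(u.min(),u.max(),v.min(),v.max())
print(d['c'],d['Rw'][:,2], ray(d,u.mean(),v.mean(),.165))
E
```

```text
shift units [ 0.01 -0.1   3.9 ] rows>=3.9 yaw 2.864 q6 -1.28 t 2.12
4306 [ 0.51909889 -0.30529698  0.14506244] [0.71492264 0.08038016 0.17156246] [ 0.60761926 -0.16648943  0.15713644]
0 337 174 399
[0.47166636 0.0851403  0.40799376] [ 0.25918318 -0.07412557 -0.96297948] [ 0.60754143 -0.11066271  0.165     ]
```

View pics/w1.png

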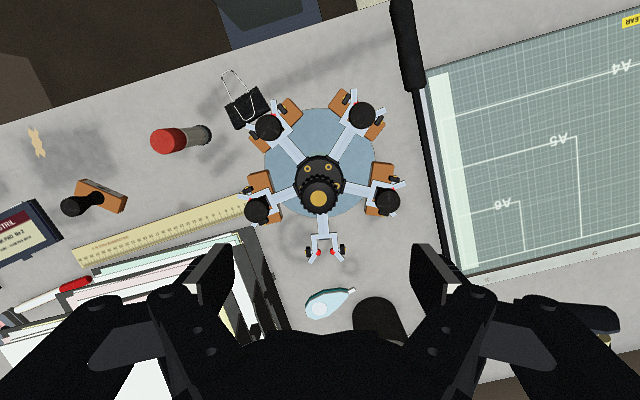

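The wrist view shows the knob top at (319,198), the empty fork's red rollers at about (316,252) and (334,252), the stamp knob at (74,206) with its block end at (110,200), and the glue cap at (168,141).

```bash
cat > m.py <<'E'
from h import *
def stampfind(d):
    pass
def fork(d,ax):
    f=d['frame'].astype(int); P=cloud(d)
    r=(f[:,:,0]>150)&(f[:,:,1]<90)&(f[:,:,2]<90); rr=np.hypot(P[:,:,0]-ax[0],P[:,:,1]-ax[1])
    r&=(abs(P[:,:,2]-.102)<.012)&(rr>.04)&(rr<.12)
    n,l,s,c=cv2.connectedComponentsWithStats(r.astype(np.uint8))
    for i in range(1,n):
        w=ray(d,*c[i],.105); print('red',s[i,4],c[i].round(1),w.round(4),'r %.4f ang %.1f'%(np.hypot(*(w[:2]-ax)),np.degrees(np.arctan2(w[1]-ax[1],w[0]-ax[0]))))
def knobtop(d,ax):
    P=cloud(d); m=(P[:,:,2]>.165)&(P[:,:,2]<.18)&(np.hypot(P[:,:,0]-ax[0],P[:,:,1]-ax[1])<.025)
    p=P[m]; print('knob',m.sum(),p.min(0).round(4),p.max(0).round(4)); (c,_,a)=cv2.minAreaRect(p[:,:2].astype(np.float32)*1000); print('c',(p.min(0)+p.max(0))/2)
E
python3 - <<'E'
from m import *
d=grab('wrist'); ax=np.array([.535,.064]); fork(d,ax); knobtop(d,ax); print(ray(d,319,198,.171)); print('glue',ray(d,165,140,.106),'stampknob',ray(d,74,206,.068),'clip',ray(d,243,105,.02))
E
```

```text
red 2 [354.5 103. ] [0.4706 0.1192 0.105 ] r 0.0848 ang 139.4
red 1 [357. 102.] [0.4704 0.1218 0.105 ] r 0.0867 ang 138.2
red 5 [272.6 114.4] [0.4589 0.0389 0.105 ] r 0.0801 ang -161.7
red 5 [392.4 188.8] [0.5654 0.1365 0.105 ] r 0.0786 ang 67.3
red 4 [249.  198.8] [ 0.5342 -0.0127  0.105 ] r 0.0767 ang -90.6
red 19 [331.5 251.7] [0.618  0.0554 0.105 ] r 0.0834 ang -5.9
red 20 [317.4 252.8] [0.6149 0.0398 0.105 ] r 0.0835 ang -16.9
knob 921 [0.5207 0.0487 0.165 ] [0.5509 0.0785 0.1717]
c [0.53579249 0.06358838 0.1683698 ]
[0.53592382 0.06495187 0.171     ]
glue [ 0.45283278 -0.07293042  0.106     ] stampknob [ 0.49274214 -0.23044493  0.068     ] clip [ 0.43442681 -0.00626265  0.02      ]
```

Call:
arm_command(targets=[0,0,0,0,-0.05,0.98,1,0,0,0,0,-0.02,0.98,1,0,0,0,0,0,0.98,1,0,0,0,0,0,0.98,1,0,0,0,0,0,0,0.5], force=40)

```text
clock: 2.58
tool_pos: [0.533, 0.0651, 0.1454]
eef_rot: [-3.14, -0.007, 2.865]
ft_force: [-1.7, -1.0, -1.1]
width: 0.0756
finger_force: 0.0
```

Call:
arm_command(targets=[0,0,0,0,0,0,0,0,0,0,0,0,0,0,0,0,0,0,0,0,0,0,0,0,0,0,0,0,0,0,0,0,0,0,0])

```text
clock: 3.0
tool_pos: [0.5369, 0.0633, 0.1518]
eef_rot: [-3.14, 0.003, 2.864]
ft_force: [-5.8, -11.5, 15.0]
width: 0.03
finger_force: 38.7
```

Call:
arm_command(targets=[0,0,0,0,0,0,0,0,0,0,0,0,0,0,0,0,0,0,0,0,0])

```text
clock: 3.25
tool_pos: [0.5368, 0.0633, 0.1518]
eef_rot: [-3.141, 0.003, 2.864]
ft_force: [-5.1, -10.1, 15.6]
width: 0.0301
finger_force: 38.7
```

Call:
arm_command(targets=[0.0,0.0,0.5,0,0,-0.08,0,0,0,1,0,0,0,0,0,0,1,0,0,0,0,0,0,1,0,0,0,0,0,0,1,0,0,0,0])

```text
clock: 3.67
tool_pos: [0.5364, 0.0629, 0.1524]
eef_rot: [-3.14, 0.002, 2.467]
ft_force: [4.4, -15.6, -18.5]
width: 0.0298
finger_force: 48.3
```

```bash
python3 - <<'E'
from m import *
d=grab('wrist'); ax=np.array([.536,.0643]); fork(d,ax); to(.536,.0643,.15)
E
```

```text
red 12 [381.2  94. ] [0.4976 0.1406 0.105 ] r 0.0854 ang 116.7
red 22 [248.5 113.2] [0.4559 0.0706 0.105 ] r 0.0803 ang 175.5
red 16 [434.6 228.6] [0.5911 0.1185 0.105 ] r 0.0773 ang 44.5
red 1 [429. 228.] [0.5884 0.1157 0.105 ] r 0.0734 ang 44.5
red 13 [215.5 243.8] [ 0.506  -0.0061  0.105 ] r 0.0766 ang -113.1
red 1 [221. 243.] [ 0.5079 -0.0028  0.105 ] r 0.0727 ang -112.7
red 37 [320.2 319. ] [0.599  0.0122 0.105 ] r 0.0818 ang -39.6
red 37 [340.5 317.7] [0.6076 0.0247 0.105 ] r 0.0818 ang -28.9
shift units [0.04 0.03 0.08] rows>=0.1 yaw 2.46 q6 -0.88 t 3.72
```

Call:
arm_command(targets=[0,0,1,0,0,0.05,0,0,0,1,0,0,0,0,0,0,1,0,0,0,0,0,0,1,0,0,0,0,0,0,1,0,0,0,0])

```text
clock: 4.13
tool_pos: [0.536, 0.0625, 0.1522]
eef_rot: [-3.141, 0.003, 2.031]
ft_force: [-7.4, -20.0, 10.3]
width: 0.0297
finger_force: 51.2
```

Call:
arm_command(targets=[0,0,1,0,0,0,0,0,0,1,0,0,0,0,0,0,1,0,0,0,0,0,0,1,0,0,0,0,0,0,1,0,0,0,0])

```text
clock: 4.55
tool_pos: [0.5355, 0.0624, 0.1522]
eef_rot: [-3.141, 0.003, 1.595]
ft_force: [-11.8, -21.4, 14.1]
width: 0.0298
finger_force: 51.5
```

Call:
arm_command(targets=[0,0,1,0,0,0,0,0,0,1,0,0,0,0,0,0,1,0,0,0,0,0,0,1,0,0,0,0,0,0,1,0,0,0,0])

```text
clock: 4.97
tool_pos: [0.5349, 0.0625, 0.1522]
eef_rot: [-3.141, 0.003, 1.158]
ft_force: [-14.8, -19.4, 17.6]
width: 0.0299
finger_force: 51.8
```

Call:
arm_command(targets=[0,0,1,0,0,0,0,0,0,1,0,0,0,0,0,0,1,0,0,0,0,0,0,1,0,0,0,0,0,0,1,0,0,0,0])

```text
clock: 5.38
tool_pos: [0.5344, 0.0628, 0.1521]
eef_rot: [3.141, 0.003, 0.722]
ft_force: [-17.6, -15.4, 19.9]
width: 0.0295
finger_force: 52.1
```

Call:
arm_command(targets=[0,0,1,0,0,0,0,0,0,1,0,0,0,0,0,0,1,0,0,0,0,0,0,1,0,0,0,0,0,0,1,0,0,0,0])

```text
clock: 5.8
tool_pos: [0.5341, 0.0633, 0.1522]
eef_rot: [3.141, 0.003, 0.285]
ft_force: [-19.1, -11.0, 20.9]
width: 0.0295
finger_force: 52.2
```

Call:
arm_command(targets=[0,0,1,0,0,0,0,0,0,1,0,0,0,0,0,0,1,0,0,0,0,0,0,1,0,0,0,0,0,0,0.1,0,0,0,0])

```text
clock: 6.22
tool_pos: [0.534, 0.0638, 0.1521]
eef_rot: [3.14, 0.003, -0.074]
ft_force: [-19.6, -7.1, 21.1]
width: 0.0298
finger_force: 52.2
```

```bash
python3 - <<'E'
from m import *
d=grab('wrist'); save(d,'w2.png'); ax=np.array([.536,.0643]); fork(d,ax); to(.536,.0643,.15)
E
```

```text
red 13 [382.1  93.7] [0.6119 0.0215 0.105 ] r 0.0871 ang -29.4
red 17 [247.6 112.3] [0.6072 0.1036 0.105 ] r 0.0813 ang 28.9
red 1 [250. 115.] [0.6055 0.1023 0.105 ] r 0.0792 ang 28.7
red 19 [434.2 228.7] [ 0.5221 -0.0123  0.105 ] r 0.0779 ang -100.3
red 18 [216.2 243.6] [0.5223 0.1376 0.105 ] r 0.0745 ang 100.6
red 43 [319.8 319.2] [0.4556 0.0709 0.105 ] r 0.0807 ang 175.3
red 36 [340.4 317.9] [0.4556 0.0555 0.105 ] r 0.0809 ang -173.7
shift units [ 0.06 -0.02  0.07] rows>=0.1 yaw -0.071 q6 1.65 t 6.27
```

Call:
arm_command(targets=[0,0,0,0,0,0,0.6,0,0,0,0,0,0,0.9,0,0,0,0,0,0,1,0,0,0,0,0,0,1,0,0,0,0,0,0,1])

```text
clock: 6.68
tool_pos: [0.5365, 0.0644, 0.1509]
eef_rot: [-3.142, -0.001, -0.068]
ft_force: [0.2, -0.7, 0.1]
width: 0.0854
finger_force: 0.0
```

Call:
arm_command(targets=[0,0,0,0,0,-0.5,1,0,0,-1,0,0,-0.9,1,0,0,-1,0,0,-0.9,1,0,0,-1,0,0,-0.9,1,0,0,-1,0,0,-0.8,1])

```text
clock: 7.1
tool_pos: [0.5363, 0.0644, 0.2724]
eef_rot: [3.141, -0.001, 0.285]
ft_force: [0.1, -0.0, 0.2]
width: 0.0854
finger_force: 0.0
```

Call:
arm_command(targets=[0,0,-1,0,0,0,1,0,0,0,-0.5,0.89,0,1,0,0,0,-0.5,0.89,0,1,0,0,0,-0.5,0.89,0,1,0,0,0,-0.5,0.89,0,1])

```text
clock: 7.52
tool_pos: [0.5184, -0.058, 0.2707]
eef_rot: [3.141, -0.0, 0.369]
ft_force: [0.7, -0.6, 0.9]
width: 0.0856
finger_force: 0.0
```

Call:
arm_command(targets=[0,0,0,-0.5,0.89,0,1,0,0,0,-0.5,0.89,0,1,0,0,0,-0.5,0.89,0,1,0,0,0,-0.5,0.89,0,1,0,0,0,-0.5,0.89,0,1])

```text
clock: 7.93
tool_pos: [0.4963, -0.21, 0.2707]
eef_rot: [3.141, -0.0, 0.368]
ft_force: [0.5, 0.4, -0.4]
width: 0.0857
finger_force: 0.0
```

Call:
arm_command(targets=[0,0,-1,-0.5,0.89,0,1,0,0,-1,0,0,0,1,0,0,-1,0,0,0,1,0,0,-1,0,0,0,1,0,0,-1,0,0,0,1])

```text
clock: 8.35
tool_pos: [0.4922, -0.239, 0.2706]
eef_rot: [-3.142, -0.0, 0.808]
ft_force: [0.3, -0.5, -0.3]
width: 0.0856
finger_force: 0.0
```

Call:
arm_command(targets=[0,0,0,0,0,0,0.9,0,0,0,0,0,0,0.9,0,0,0,0,0,0,0.9])

```text
clock: 8.6
tool_pos: [0.4923, -0.2387, 0.2706]
eef_rot: [3.142, -0.0, 0.801]
ft_force: [-0.2, -0.3, -1.1]
width: 0.077
finger_force: 0.0
```

```bash
python3 - <<'E'
from m import *
d=grab('wrist'); save(d,'w3.png'); P=cloud(d); f=d['frame'].astype(int)
near=np.hypot(P[:,:,0]-.49,P[:,:,1]+.24)<.06
k=near&(P[:,:,2]>.06)&(P[:,:,2]<.085)&(f.sum(2)<240)
n,l,s,c=cv2.connectedComponentsWithStats(k.astype(np.uint8)); i=1+s[1:,4].argmax(); k=l==i
p=P[k]; print('knob',k.sum(),c[i],ray(d,*c[i],.067),p.min(0),p.max(0))
b=near&(f[:,:,0]>1.5*f[:,:,2])&(f[:,:,0]>80)&(P[:,:,2]>.012)&(P[:,:,2]<.024)
q=P[b]; print('top',b.sum(),np.median(q[:,2])); print(cv2.minAreaRect((q[:,:2]*1000).astype(np.float32)))
g=near&(P[:,:,2]>-.01)&(P[:,:,2]<.004); print('table',np.nanmedian(P[g][:,2]))
to(*ray(d,*c[i],.067)[:2],.046,.785)
E
```

```text
knob 307 [323.36807818 174.58631922] [ 0.49410738 -0.24120148  0.067     ] [ 0.48153368 -0.25335273  0.06021758] [ 0.50472207 -0.23019891  0.06917816]
top 457 0.0167276919537932
((492.9905090332031, -242.08023071289062), (62.32783889770508, 23.56927490234375), 47.88390350341797)
table -0.0016785659016449184
shift units [-0.02  0.1   7.49] rows>=7.5 turn z units 0.19 yaw 0.802 q6 0.21 t 8.65
```

View pics/w3.png

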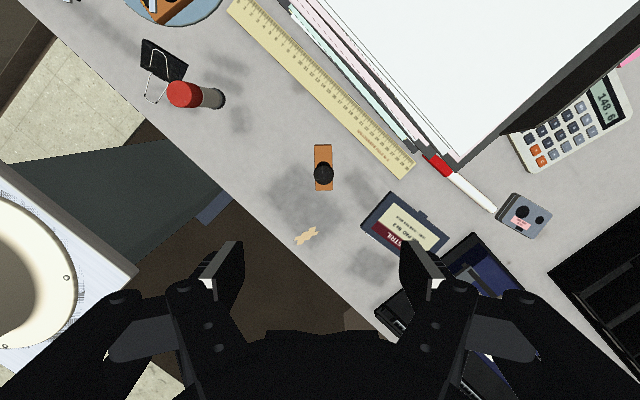

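The stamp is centred at (323,174) between the fingers, with its block upright in the image, so it's aligned. The ink pad at (405,225) stays clear. Descending.

Call:
arm_command(targets=[0,0,-0.2,0,0.08,0.95,0.65,0,0,0,0,0,0.95,0.65,0,0,0,0,0,0.95,0.65,0,0,0,0,0,0.95,0.65,0,0,0,0,0,0.95,0.65])

```text
clock: 9.07
tool_pos: [0.494, -0.2403, 0.127]
eef_rot: [3.141, -0.0, 0.82]
ft_force: [1.2, -0.1, -0.1]
width: 0.0557
finger_force: 0.0
```

Call:
arm_command(targets=[0,0,0,0,0,0.9,0.65,0,0,0,0,0,0.9,0.65,0,0,0,0,0,0.6,0.65,0,0,0,0,0,0.3,0.65,0,0,0,0,0,0,0.65])

```text
clock: 9.48
tool_pos: [0.4933, -0.2399, 0.0455]
eef_rot: [-3.139, 0.001, 0.821]
ft_force: [0.1, -0.1, 0.2]
width: 0.0552
finger_force: 0.0
```

```bash
python3 - <<'E'
from m import *
s=manip.read_state(); d=grab('wrist'); save(d,'w4.png'); to(.4935,-.2415,.047,.82); print(s['width'])
E
```

```text
shift units [-0.04  0.02 -0.  ] rows>=0.0 turn z units 0.01 yaw 0.821 q6 0.19 t 9.53
0.05519578708210679
```

View pics/w4.png

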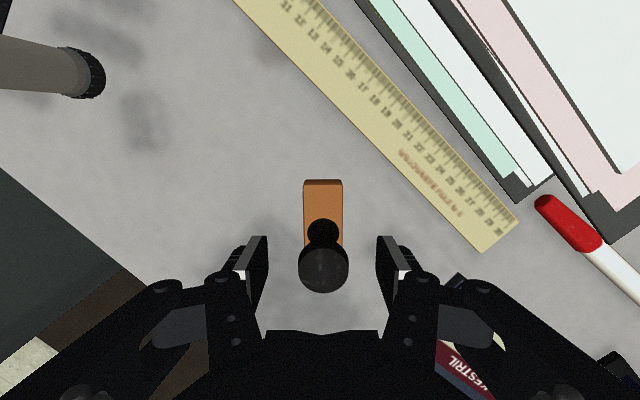

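The knob at (323,268) is centred between the pads at (258,268) and (385,268). Closing and lifting.

Call:
arm_command(targets=[0,0,0,0,0,0,0.4,0,0,0,0,0,0,0.3,0,0,0,0,0,0,0.1,0,0,0,0,0,0,0,0,0,0,0,0,0,0], force=45)

```text
clock: 9.95
tool_pos: [0.4949, -0.241, 0.0485]
eef_rot: [3.139, -0.0, 0.822]
ft_force: [-0.7, -0.1, 9.4]
width: 0.0213
finger_force: 43.6
```

Call:
arm_command(targets=[0,0,0,0,0,0,0,0,0,0,0,0,0,0,0,0,0,0,0,0,0,0,0,0,0,0,-0.1,0,0,0,0,0,0,-0.2,0])

```text
clock: 10.37
tool_pos: [0.4939, -0.2404, 0.0565]
eef_rot: [-3.141, 0.0, 0.822]
ft_force: [-0.2, 0.4, -1.3]
width: 0.0209
finger_force: 44.0
```

Call:
arm_command(targets=[0,0,0,0,0,-0.4,0,0,0,0,0,0,-0.6,0,0,0,0,0,0,-0.6,0,0,0,0,0,0,-0.6,0,0,0,0,0,0,-0.6,0])

```text
clock: 10.78
tool_pos: [0.4939, -0.2403, 0.1417]
eef_rot: [3.141, -0.0, 0.822]
ft_force: [-0.1, -1.1, -0.5]
width: 0.0209
finger_force: 44.1
```

Call:
arm_command(targets=[0,0,0,0,0,-0.6,0,0,0,0,0,0,-0.6,0,0,0,0,0,0,-0.4,0,0,0,0,0,0,-0.1,0,0,0,0,0,0,0,0])

```text
clock: 11.2
tool_pos: [0.4943, -0.2406, 0.1922]
eef_rot: [3.14, -0.0, 0.822]
ft_force: [-0.7, 0.0, -1.0]
width: 0.0209
finger_force: 44.1
```

```bash
python3 - <<'E'
from m import *
d=grab('wrist'); P=cloud(d); f=d['frame'].astype(int); s=manip.read_state(); print(s['tool_pos'])
b=(f[:,:,0]>1.5*f[:,:,2])&(f[:,:,0]>80)&(np.hypot(P[:,:,0]-.4935,P[:,:,1]+.2415)<.06)&(P[:,:,2]>.08)
q=P[b]; print(b.sum(),q.min(0),q.max(0),np.median(q,0),cv2.minAreaRect((q[:,:2]*1000).astype(np.float32)))
A=np.c_[q[:,:2]-q[:,:2].mean(0),np.ones(len(q))]; print('plane',np.linalg.lstsq(A,q[:,2],rcond=None)[0])
to(.40,.0637,.2,np.pi/2)
E
```

```text
[ 0.49389548 -0.24033896  0.1912158 ]
1696 [ 0.47871182 -0.25611585  0.14662767] [ 0.52137103 -0.21157986  0.19834375] [ 0.50522822 -0.22772615  0.16036132] ((500.0027770996094, -233.2503662109375), (39.930519104003906, 24.014484405517578), 47.92211151123047)
plane [-0.04208121 -0.01467005  0.16021414]
shift units [ 5.29 -9.19 -0.3 ] rows>=9.2 turn z units -8.58 yaw 0.822 q6 0.19 t 11.25
```

Call:
arm_command(targets=[0,0,0,0.22,-0.38,0,0,0,0,0,0.44,-0.77,0,0,0,0,0,0.44,-0.77,0,0,0,0,0,0.44,-0.77,0,0,0,0,0,0.44,-0.77,0,0])

```text
clock: 11.67
tool_pos: [0.4569, -0.1244, 0.1901]
eef_rot: [-3.14, 0.001, 0.821]
ft_force: [0.5, 0.0, -1.4]
width: 0.0205
finger_force: 44.1
```

Call:
arm_command(targets=[0,0,0,0.44,-0.77,0,0,0,0,0,0.44,-0.77,0,0,0,0,0,0.44,-0.77,0,0,0,0,0,0.44,-0.77,0,0,0,0,0,0.44,-0.77,0,0])

```text
clock: 12.08
tool_pos: [0.4171, 0.0024, 0.1903]
eef_rot: [-3.14, 0.001, 0.822]
ft_force: [-0.3, 0.7, -0.5]
width: 0.0207
finger_force: 44.1
```

Call:
arm_command(targets=[0,0,0,0.44,-0.77,0,0,0,0,0,0.44,-0.77,0,0,0,0,0,0.22,-0.38,0,0,0,0,-0.5,0,0,0,0,0,0,-0.86,0,0,0,0])

```text
clock: 12.5
tool_pos: [0.3975, 0.0653, 0.1904]
eef_rot: [-3.14, 0.001, 0.944]
ft_force: [0.3, -0.1, -1.1]
width: 0.0206
finger_force: 44.2
```

Call:
arm_command(targets=[0,0,-0.86,0,0,-0.1,0,0,0,-0.86,0,0,0,0,0,0,-0.86,0,0,0,0,0,0,-0.86,0,0,0,0,0,0,-0.86,0,0,0,0])

```text
clock: 12.92
tool_pos: [0.3978, 0.0645, 0.1933]
eef_rot: [-3.14, 0.0, 1.32]
ft_force: [0.2, -0.6, -0.8]
width: 0.0209
finger_force: 44.2
```

Call:
arm_command(targets=[0,0,-0.86,0,0,0.3,0,0,0,-0.86,0,0,0.5,0,0,0,-0.86,0,0,0.5,0,0,0,-0.34,0,0,0.5,0,0,0,0,0,0,0,0])

```text
clock: 13.33
tool_pos: [0.3967, 0.0644, 0.1377]
eef_rot: [-3.137, 0.0, 1.572]
ft_force: [-1.0, -0.6, -1.3]
width: 0.0208
finger_force: 44.3
```

Call:
arm_command(targets=[0,0,0,0,0,0,0,0,0,0,0,0,0,0,0,0,0,0,0,0,0])

```text
clock: 13.58
tool_pos: [0.3993, 0.0643, 0.1407]
eef_rot: [3.141, -0.0, 1.57]
ft_force: [0.0, 0.2, -1.4]
width: 0.0211
finger_force: 44.3
```

```bash
python3 - <<'E'
from m import *
s=manip.read_state(); print(s['tool_pos'],s['eef_rot'],s['ft_force'])
to(.40,.0637,.1155,np.pi/2)
d=grab('wrist'); save(d,'w5.png'); fork(d,np.array([.536,.0643]))
for n in('side',):
    e=grab(n); f=e['frame']; P=cloud(e)
    c=ray(e,0,0,.1)
    X=(np.array(e['R'])@np.array([.42,.06,.11])+np.array(e['t'])); u=int(e['fx']*X[0]/X[2]+e['cx']); v=int(e['fy']*X[1]/X[2]+e['cy']); print(u,v)
    cv2.imwrite('pics/s5.png',cv2.cvtColor(cv2.resize(f[v-45:v+45,u-50:u+70],None,fx=6,fy=6,interpolation=2),cv2.COLOR_RGB2BGR))
E
```

```text
[0.3992692  0.06427178 0.14068155] [ 3.14079320e+00 -4.32034785e-05  1.56963767e+00] [ 0.02806966  0.20190949 -1.37731073]
shift units [-0.02  0.02  0.84] rows>=0.8 turn z units -0.01 yaw 1.57 q6 0.01 t 13.58
red 1 [529.  97.] [0.518  0.1415 0.105 ] r 0.0793 ang 103.1
red 1 [527.  98.] [0.517 0.141 0.105] r 0.0790 ang 103.9
red 50 [499.9 112.9] [0.5029 0.1329 0.105 ] r 0.0761 ang 115.8
red 49 [403.7 214.1] [0.4522 0.0715 0.105 ] r 0.0841 ang 175.1
red 72 [402.4 236.8] [0.4524 0.056  0.105 ] r 0.0840 ang -174.4
red 1 [608. 303.] [0.598  0.0065 0.105 ] r 0.0848 ang -43.0
273 155
```

View pics/w5.png

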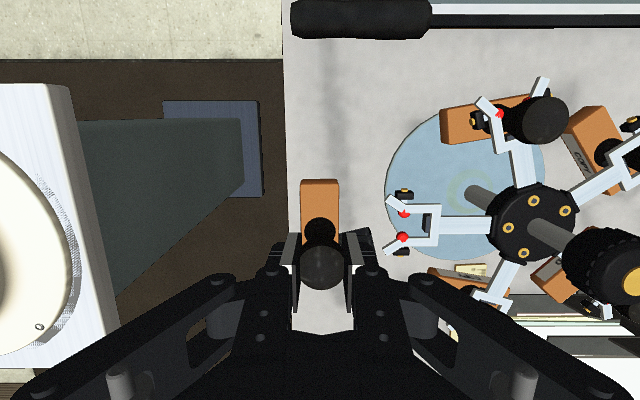

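View pics/s5.png

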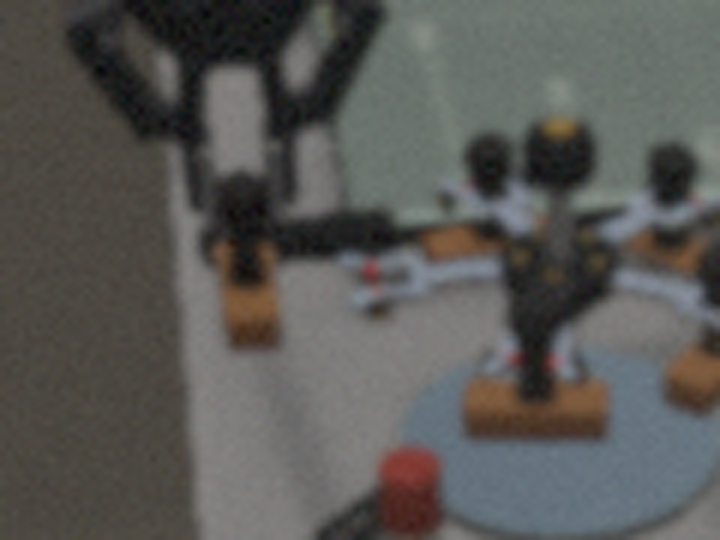

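The wrist view shows the stamp upright in the grip, with its knob at (322,263) and block end at (320,180). It's in line with the empty fork, whose rollers are at (404,214) and (402,237). The side crop agrees.

```bash
python3 - <<'E'
from m import *
d=grab('wrist'); P=cloud(d); f=d['frame'].astype(int)
print('knobtop',ray(d,322,263,.1627))
b=(f[:,:,0]>1.5*f[:,:,2])&(f[:,:,0]>80); b[:,:290]=0;b[:,350:]=0;b[:170]=0;b[250:]=0
n,l,s,c=cv2.connectedComponentsWithStats(b.astype(np.uint8)); print(s[1:][s[1:,4]>50],c[1:][s[1:,4]>50])
q=P[b]; print(q.min(0),q.max(0),np.percentile(q,[2,50,98],axis=0))
A=np.c_[q[:,:2]-q[:,:2].mean(0),np.ones(len(q))]; print(np.linalg.lstsq(A,q[:,2],rcond=None)[0])
h=np.median(q[:,2]); print('end',ray(d,320,180,h),'L',ray(d,301,200,h),'R',ray(d,340,200,h))
E
```

```text
knobtop [0.40058989 0.06845145 0.1627    ]
[[ 300  180   39   65 1729]] [[319.05378832 203.18912666]]
[nan nan nan] [nan nan nan] [[nan nan nan]
 [nan nan nan]
 [nan nan nan]]
 ** On entry to DLASCL parameter number  4 had an illegal value
 ** On entry to DLASCL parameter number  4 had an illegal valueTraceback (most recent call last):
  File "<stdin>", line 7, in <module>
    x, resids, rank, s = _umath_linalg.lstsq(a, b, rcond,
                         ~~~~~~~~~~~~~~~~~~~^^^^^^^^^^^^^
                                             signature=signature)
                                             ^^^^^^^^^^^^^^^^^^^^
    raise LinAlgError("SVD did not converge in Linear Least Squares")
numpy.linalg.LinAlgError: SVD did not converge in Linear Least Squares
```

```bash
python3 - <<'E'
from m import *
d=grab('wrist'); P=cloud(d); f=d['frame'].astype(int)
print('cam',d['c'],d['Rw'].round(3).tolist())
for col in(312,328):
    for r in range(176,240,6): print(col,r,f[r,col],P[r,col].round(4),d['range_z'][r,col])
print([P[r,322].round(4).tolist() for r in range(240,292,5)])
E
```

```text
cam [0.4002619  0.13255276 0.28155766] [[1.0, -0.001, 0.001], [-0.001, -0.963, -0.27], [0.001, 0.27, -0.963]]
312 176 [200 198 195] [ 0.3913  0.074  -0.0008] 0.28766742
312 182 [109  66  39] [0.3947 0.0925 0.1062] 0.17962043
312 188 [197 132  78] [0.3948 0.0897 0.1101] 0.17666358
312 194 [200 138  80] [0.3947 0.0861 0.1103] 0.17745501
312 200 [193 135  78] [0.3947 0.0823 0.1101] 0.17862791
312 206 [195 134  78] [0.3946 0.078  0.1087] 0.18111393
312 212 [195 134  75] [0.3946 0.0743 0.109 ] 0.18187404
312 218 [214 147  85] [0.3946 0.0707 0.11  ] 0.18190008
312 224 [10  6  7] [0.3947 0.0688 0.1152] 0.17742999
312 230 [11 14  8] [0.3948 0.0669 0.1202] 0.17304781
312 236 [10  6  4] [0.3952 0.0685 0.1327] 0.16060017
328 176 [188 188 185] [ 0.4069  0.074  -0.0008] 0.2876895
328 182 [108  66  37] [0.4044 0.0922 0.1052] 0.180724
328 188 [200 136  81] [0.4043 0.0894 0.109 ] 0.1777613
328 194 [200 139  81] [0.4044 0.0856 0.1086] 0.17924696
328 200 [198 136  80] [0.4044 0.082  0.1093] 0.17955686
328 206 [196 134  79] [0.4044 0.0783 0.1097] 0.18013586
328 212 [196 137  79] [0.4044 0.0742 0.1089] 0.18201298
328 218 [206 142  82] [0.4044 0.0703 0.109 ] 0.18295717
328 224 [17 15 12] [0.4043 0.0682 0.1139] 0.178831
328 230 [16 14 15] [0.4042 0.0665 0.1193] 0.17411089
328 236 [11 12 11] [0.4038 0.0697 0.1355] 0.15760085
[[0.4006, 0.0732, 0.1484], [0.4006, 0.0735, 0.1547], [0.4006, 0.0715, 0.1558], [0.4006, 0.0698, 0.1576], [0.4006, 0.0677, 0.1585], [0.4006, 0.0659, 0.1598], [0.4006, 0.0637, 0.1605], [0.4006, 0.061, 0.1602], [0.4006, 0.0584, 0.1603], [0.4006, 0.0556, 0.1599], [0.401, -0.0532, -0.0022]]
```

Measured stamp axis is y ≈ 0.0617 and the fork centre is y ≈ 0.0638. I'll shift +2 mm in y, lower to the slide height and move up to just before the mouth.

Call:
arm_command(targets=[0,0,0,0.07,0.2,0.3,0,0,0,0,0,0.3,0.35,0,0,0,0,0,0.3,0.18,0,0,0,0,0,0.2,0,0,0,0,0,0,0.1,0,0])

```text
clock: 14.2
tool_pos: [0.4331, 0.0662, 0.1148]
eef_rot: [-3.141, 0.0, 1.57]
ft_force: [-0.8, 0.4, -0.7]
width: 0.0208
finger_force: 44.3
```

Call:
arm_command(targets=[0,0,0,0,0,0,0,0,0,0,0,0,0,0,0,0,0,0,0,0,0,0,0,0,0,0,0,0])

```text
clock: 14.53
tool_pos: [0.4318, 0.0662, 0.1154]
eef_rot: [3.141, -0.0, 1.571]
ft_force: [-0.5, 0.5, -0.4]
width: 0.0212
finger_force: 44.3
```

```bash
python3 - <<'E'
from m import *
s=manip.read_state(); print(s['tool_pos'],s['eef_rot'],s['ft_force'])
d=grab('wrist'); fork(d,np.array([.536,.0643])); P=cloud(d)
for r in range(176,222,3): print(r,d['frame'][r,315],P[r,315].round(4))
print([P[r,322].round(4).tolist() for r in range(236,292,4)])
e=grab('side'); f=e['frame']; cv2.imwrite('pics/s6.png',cv2.cvtColor(cv2.resize(f[110:200,223:343],None,fx=6,fy=6,interpolation=2),cv2.COLOR_RGB2BGR)); save(d,'w6.png')
E
```

```text
[0.43179599 0.06621894 0.11540052] [ 3.14148585e+00 -3.55553404e-06  1.57050810e+00] [-0.48493192  0.4612448  -0.39327252]
red 74 [463.8 116.8] [0.5031 0.133  0.105 ] r 0.0762 ang 115.6
red 1 [461. 122.] [0.502  0.1305 0.105 ] r 0.0744 ang 117.2
red 50 [636.  147.6] [0.5925 0.1179 0.105 ] r 0.0779 ang 43.5
red 52 [358.4 231.8] [0.4531 0.072  0.105 ] r 0.0832 ang 174.7
176 [213 215 208] [ 0.4271  0.0812 -0.0016]
179 [84 51 27] [0.4287 0.0943 0.0715]
182 [131  84  46] [0.4289 0.0946 0.081 ]
185 [228 162  98] [0.4289 0.0932 0.0832]
188 [224 157  93] [0.4289 0.0916 0.084 ]
191 [224 159  94] [0.4289 0.0899 0.0847]
194 [226 161  99] [0.4289 0.0877 0.0837]
197 [225 160  95] [0.4289 0.0859 0.084 ]
200 [227 163  98] [0.4289 0.0839 0.0837]
203 [227 161  96] [0.4289 0.0823 0.0844]
206 [226 161  96] [0.4289 0.0804 0.0845]
209 [225 157  98] [0.4288 0.0784 0.0844]
212 [226 160  93] [0.4288 0.0766 0.0845]
215 [225 158  93] [0.4288 0.0743 0.0837]
218 [32 26 21] [0.4288 0.0728 0.0849]
221 [22 19 21] [0.4289 0.0717 0.0871]
[[0.4331, 0.0743, 0.1162], [0.433, 0.0753, 0.1234], [0.433, 0.0755, 0.1283], [0.433, 0.0746, 0.1309], [0.433, 0.0724, 0.1304], [0.433, 0.0716, 0.133], [0.433, 0.0698, 0.1333], [0.433, 0.0678, 0.1334], [0.433, 0.0661, 0.1341], [0.433, 0.0651, 0.1359], [0.433, 0.0622, 0.1344], [0.433, 0.0605, 0.135], [0.433, 0.058, 0.1344], [0.433, 0.0537, 0.131]]
```

View pics/w6.png

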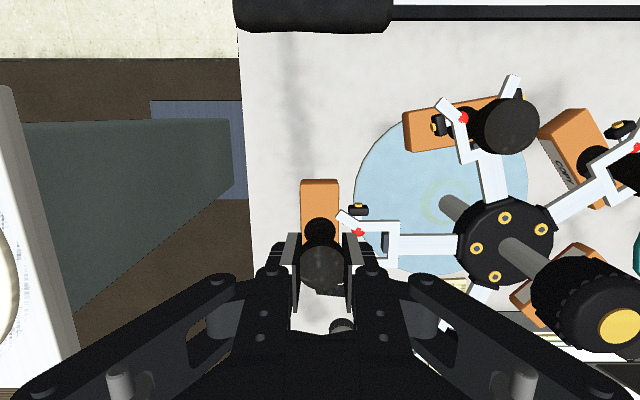

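The view shows the stamp just in front of the mouth, in line with it: block end at (319,182), near roller at (358,232). The underside is about 67.7 mm up. Feeling the way in.

Call:
arm_command(targets=[0,0,0,0,0.1,0,0,0,0,0,0,0.1,0,0,0,0,0,0,0.07,0,0,0,0,0,0,0.07,0,0,0,0,0,0,0,0,0])

```text
clock: 15.05
tool_pos: [0.4429, 0.0662, 0.1152]
eef_rot: [3.141, 0.0, 1.57]
ft_force: [0.3, -0.5, -0.9]
width: 0.0211
finger_force: 44.3
```

Call:
arm_command(targets=[0,0,0,0,0.03,0,0,0,0,0,0,0.03,0,0,0,0,0,0,0.03,0,0])

```text
clock: 15.3
tool_pos: [0.445, 0.0662, 0.1152]
eef_rot: [-3.142, 0.0, 1.57]
ft_force: [-0.3, 0.4, -1.6]
width: 0.0207
finger_force: 44.3
```

Call:
arm_command(targets=[0,0,0,0,0.03,0,0,0,0,0,0,0.03,0,0,0,0,0,0,0.03,0,0])

```text
clock: 15.55
tool_pos: [0.4475, 0.0662, 0.1151]
eef_rot: [-3.141, 0.0, 1.571]
ft_force: [-1.2, 0.2, -2.2]
width: 0.0209
finger_force: 44.2
```

Call:
arm_command(targets=[0,0,0,0,0.03,0,0,0,0,0,0,0.03,0,0,0,0,0,0,0.0,0,0])

```text
clock: 15.8
tool_pos: [0.449, 0.0662, 0.115]
eef_rot: [-3.14, 0.0, 1.571]
ft_force: [-3.9, -0.1, -3.0]
width: 0.0207
finger_force: 44.0
```

Call:
arm_command(targets=[0,0,0,0,0.03,0,0,0,0,0,0,0.03,0,0,0,0,0,0,0.0,0,0])

```text
clock: 16.05
tool_pos: [0.4512, 0.0662, 0.1151]
eef_rot: [-3.141, 0.0, 1.571]
ft_force: [-1.9, -0.4, -3.1]
width: 0.0208
finger_force: 44.2
```

Call:
arm_command(targets=[0,0,0,0,0.03,0,0,0,0,0,0,0.0,0,0,0,0,0,0,0.0,0,0])

```text
clock: 16.3
tool_pos: [0.4526, 0.0662, 0.1153]
eef_rot: [3.141, -0.0, 1.571]
ft_force: [-0.8, -0.2, -2.2]
width: 0.0208
finger_force: 44.4
```

Call:
arm_command(targets=[0,0,0,0,0.03,0,0,0,0,0,0,0.0,0,0,0,0,0,0,0.0,0,0])

```text
clock: 16.55
tool_pos: [0.4536, 0.0662, 0.1153]
eef_rot: [3.141, 0.0, 1.571]
ft_force: [0.2, 0.5, -2.8]
width: 0.0209
finger_force: 44.4
```

Call:
arm_command(targets=[0,0,0,0,0.03,0,0,0,0,0,0,0.0,0,0,0,0,0,0,0.0,0,0])

```text
clock: 16.8
tool_pos: [0.4542, 0.0662, 0.1152]
eef_rot: [3.141, 0.0, 1.571]
ft_force: [-1.3, 0.1, -1.8]
width: 0.0207
finger_force: 44.4
```

Call:
arm_command(targets=[0,0,0,0,0.03,0,0,0,0,0,0,0.0,0,0,0,0,0,0,0.0,0,0])

```text
clock: 17.05
tool_pos: [0.4551, 0.0662, 0.1152]
eef_rot: [3.141, 0.0, 1.57]
ft_force: [0.0, -1.2, -3.7]
width: 0.0206
finger_force: 44.4
```

Call:
arm_command(targets=[0,0,0,0,0.03,0,0,0,0,0,0,0.0,0,0,0,0,0,0,0.0,0,0])

```text
clock: 17.3
tool_pos: [0.456, 0.0662, 0.1152]
eef_rot: [3.141, 0.0, 1.571]
ft_force: [-0.3, -0.6, -2.3]
width: 0.021
finger_force: 44.4
```

```bash
python3 - <<'E'
from m import *
s=manip.read_state(); print(s['tool_pos'],s['ft_force'])
d=grab('wrist'); fork(d,np.array([.536,.0643])); P=cloud(d); save(d,'w7.png')
e=grab('scene'); a=e['frame'][115:195,220:340]
cv2.imwrite('pics/s7.png',cv2.cvtColor(np.vstack([cv2.resize(a,(480,320),interpolation=2),d['frame'][160:320,180:420].repeat(2,0).repeat(2,1)[:280,:480]]),cv2.COLOR_RGB2BGR))
E
```

```text
[0.45600913 0.06621217 0.1152209 ] [-0.25153559 -0.56825212 -2.31846897]
red 72 [416.5 116.6] [0.5039 0.1331 0.105 ] r 0.0759 ang 115.0
red 48 [590.7 148.3] [0.5937 0.1175 0.105 ] r 0.0785 ang 42.7
red 27 [314.  230.4] [0.4529 0.0729 0.105 ] r 0.0835 ang 174.1
```

Call:
arm_command(targets=[0,0,0,0,0.03,0,0,0,0,0,0,0.0,0,0,0,0,0,0,0.0,0,0])

```text
clock: 17.65
tool_pos: [0.4569, 0.0662, 0.1152]
eef_rot: [3.141, 0.0, 1.571]
ft_force: [-0.3, -0.1, -2.4]
width: 0.0212
finger_force: 44.4
```

Call:
arm_command(targets=[0,0,0,0,0.02,0,0,0,0,0,0,0.0,0,0,0,0,0,0,0.0,0,0])

```text
clock: 17.9
tool_pos: [0.4574, 0.0662, 0.1152]
eef_rot: [3.141, 0.0, 1.571]
ft_force: [-0.1, 0.6, -2.2]
width: 0.021
finger_force: 44.5
```

Call:
arm_command(targets=[0,0,0,0,0.02,0,0,0,0,0,0,0.0,0,0,0,0,0,0,0.0,0,0])

```text
clock: 18.15
tool_pos: [0.458, 0.0662, 0.1152]
eef_rot: [3.141, 0.0, 1.571]
ft_force: [0.3, -0.8, -1.8]
width: 0.0206
finger_force: 44.5
```

Call:
arm_command(targets=[0,0,0,0,0.02,0,0,0,0,0,0,0.0,0,0,0,0,0,0,0.0,0,0])

```text
clock: 18.4
tool_pos: [0.4587, 0.0662, 0.1152]
eef_rot: [3.141, -0.0, 1.57]
ft_force: [1.8, -1.1, -1.3]
width: 0.0209
finger_force: 44.6
```

Call:
arm_command(targets=[0,0,0,0,0.02,0,0,0,0,0,0,0.0,0,0,0,0,0,0,0.0,0,0])

```text
clock: 18.65
tool_pos: [0.4592, 0.0662, 0.1152]
eef_rot: [3.141, -0.0, 1.571]
ft_force: [0.5, -0.1, -2.5]
width: 0.0208
finger_force: 44.6
```

Call:
arm_command(targets=[0,0,0,0,0.02,0,0,0,0,0,0,0.0,0,0,0,0,0,0,0.0,0,0])

```text
clock: 18.9
tool_pos: [0.4596, 0.0662, 0.1152]
eef_rot: [-3.141, 0.0, 1.57]
ft_force: [0.6, 0.7, -1.1]
width: 0.0209
finger_force: 44.6
```

Call:
arm_command(targets=[0,0,0,0,0.02,0,0,0,0,0,0,0.0,0,0,0,0,0,0,0.0,0,0])

```text
clock: 19.15
tool_pos: [0.46, 0.0662, 0.1151]
eef_rot: [-3.141, 0.0, 1.571]
ft_force: [-1.5, 0.7, -0.9]
width: 0.0205
finger_force: 44.5
```

Call:
arm_command(targets=[0,0,0,0,0.02,0,0,0,0,0,0,0.0,0,0,0,0,0,0,0.0,0,0])

```text
clock: 19.4
tool_pos: [0.4604, 0.0662, 0.1151]
eef_rot: [-3.141, -0.0, 1.571]
ft_force: [-4.5, -0.1, 0.4]
width: 0.0207
finger_force: 44.4
```

Call:
arm_command(targets=[0,0,0,0,0.02,0,0,0,0,0,0,0.0,0,0,0,0,0,0,0.0,0,0])

```text
clock: 19.65
tool_pos: [0.4606, 0.0662, 0.115]
eef_rot: [-3.14, -0.0, 1.571]
ft_force: [-7.2, -0.0, 1.8]
width: 0.0206
finger_force: 44.4
```

The push rises at the stop, so it's home. Easing back slightly and lowering.

Call:
arm_command(targets=[0,0,0,0,-0.02,0.03,0,0,0,0,0,0,0.03,0,0,0,0,0,0,0.03,0,0,0,0,0,0,0,0])

```text
clock: 19.98
tool_pos: [0.4607, 0.0662, 0.1123]
eef_rot: [-3.141, 0.0, 1.571]
ft_force: [-4.6, -0.9, -0.8]
width: 0.0208
finger_force: 44.4
```

Call:
arm_command(targets=[0,0,0,0,0,0.03,0,0,0,0,0,0,0.02,0,0,0,0,0,0,0,0])

```text
clock: 20.23
tool_pos: [0.4606, 0.0662, 0.1109]
eef_rot: [-3.141, 0.0, 1.571]
ft_force: [-6.5, -0.4, 3.5]
width: 0.0211
finger_force: 44.7
```

Call:
arm_command(targets=[0,0,0,0,-0.02,0.01,0,0,0,0,0,0,0,0,0,0,0,0,0,0,0])

```text
clock: 20.48
tool_pos: [0.4605, 0.0662, 0.1108]
eef_rot: [3.141, 0.0, 1.57]
ft_force: [-4.0, -0.5, 4.2]
width: 0.0209
finger_force: 44.9
```

Call:
arm_command(targets=[0,0,0,0,0,0.01,0,0,0,0,0,0,0,0,0,0,0,0,0,0,0])

```text
clock: 20.73
tool_pos: [0.4604, 0.0662, 0.1105]
eef_rot: [3.141, 0.0, 1.571]
ft_force: [-5.4, -0.2, 4.8]
width: 0.0208
finger_force: 45.0
```

```bash
python3 - <<'E'
from m import *
d=grab('wrist'); fork(d,np.array([.536,.0643])); P=cloud(d)
for r in range(179,215,4): print(r,d['frame'][r,315],P[r,315].round(4),P[r,330].round(4))
print([P[r,322].round(4).tolist() for r in range(244,292,6)]); print(manip.read_state()['tool_pos'])
E
```

```text
red 89 [410.1 117.2] [0.5039 0.1328 0.105 ] r 0.0757 ang 115.1
red 62 [589.8 149.1] [0.5934 0.1177 0.105 ] r 0.0784 ang 42.9
red 53 [306.4 235.2] [0.4534 0.0721 0.105 ] r 0.0830 ang 174.6
179 [87 58 36] [0.4573 0.0943 0.0664] [0.4669 0.0941 0.0655]
183 [139  87  43] [0.4576 0.0945 0.0784] [0.4666 0.094  0.0763]
187 [230 163  97] [0.4576 0.0921 0.0788] [0.4666 0.0922 0.0792]
191 [230 166 100] [0.4576 0.09   0.0803] [0.4666 0.0897 0.0791]
195 [232 168 104] [0.4576 0.0874 0.0797] [0.4666 0.0869 0.0779]
199 [230 167 100] [0.4575 0.0847 0.079 ] [0.4666 0.0847 0.0792]
203 [229 163  97] [0.4575 0.082  0.0787] [0.4666 0.0822 0.0792]
207 [14 12 13] [0.4579 0.0851 0.0962] [0.4667 0.0794 0.0785]
211 [84 84 81] [0.458  0.0846 0.1017] [0.4667 0.0769 0.0788]
[[0.4617, 0.0756, 0.1238], [0.4617, 0.0741, 0.1268], [0.4617, 0.0714, 0.1277], [0.4617, 0.0691, 0.1291], [0.4617, 0.067, 0.1306], [0.4617, 0.0633, 0.1297], [0.4617, 0.06, 0.1293], [0.4617, 0.0567, 0.1291]]
[0.46046437 0.06620026 0.1104789 ]
```

Block top height puts the underside at about 62.3 mm, with the cone resting on the tines. Opening a little.

Call:
arm_command(targets=[0,0,0,0,0,0,0.3,0,0,0,0,0,0,0.36,0,0,0,0,0,0,0.42,0,0,0,0,0,0,0.42,0,0,0,0,0,0,0.42])

```text
clock: 21.2
tool_pos: [0.4605, 0.0662, 0.1104]
eef_rot: [3.141, 0.0, 1.571]
ft_force: [0.3, 0.3, -0.4]
width: 0.0362
finger_force: 0.0
```

Call:
arm_command(targets=[0,0,0,0,0,-0.1,0.42,0,0,0,0,0,-0.2,0.42,0,0,0,0,0,-0.3,0.42,0,0,0,0,0,-0.4,0.42,0,0,0,0,0,-0.5,0.42])

```text
clock: 21.62
tool_pos: [0.46, 0.0662, 0.1562]
eef_rot: [-3.141, -0.0, 1.571]
ft_force: [-0.1, 0.6, -0.2]
width: 0.0362
finger_force: 0.0
```

Call:
arm_command(targets=[0,0,0,0,0,-0.6,0.42,0,0,0,0,0,-0.6,0.42,0,0,0,0,0,-0.5,0.42,0,0,0,0,0,-0.3,0.42,0,0,0,0,0,0,0.42])

```text
clock: 22.03
tool_pos: [0.4612, 0.0662, 0.2175]
eef_rot: [3.138, -0.0, 1.571]
ft_force: [-0.2, 0.8, 0.0]
width: 0.0358
finger_force: 0.0
```

```bash
python3 - <<'E'
from m import *
d=grab('wrist'); save(d,'w8.png'); fork(d,np.array([.536,.0643])); P=cloud(d); f=d['frame'].astype(int)
near=np.hypot(P[:,:,0]-.462,P[:,:,1]-.064)<.04
k=near&(P[:,:,2]>.122)&(P[:,:,2]<.14); p=P[k]; print('knob',k.sum(),np.percentile(p,[1,50,99],axis=0).round(4))
b=near&(f[:,:,0]>1.5*f[:,:,2])&(f[:,:,0]>150)&(P[:,:,2]>.07)&(P[:,:,2]<.09); q=P[b]; print('blk',b.sum(),np.median(q,0))
A=np.c_[q[:,:2]-q[:,:2].mean(0),np.ones(len(q))]; print(np.linalg.lstsq(A,q[:,2],rcond=None)[0])
print(cv2.minAreaRect((q[:,:2]*1000).astype(np.float32)))
E
```

```text
red 19 [371.3 114.6] [0.5038 0.1337 0.105 ] r 0.0765 ang 114.9
red 19 [477.9 134.3] [0.5943 0.1177 0.105 ] r 0.0791 ang 42.5
red 22 [309.9 187. ] [0.4524 0.0723 0.105 ] r 0.0840 ang 174.6
knob 648 [[0.4498 0.0525 0.1224]
 [0.4605 0.0651 0.1276]
 [0.472  0.075  0.1312]]
blk 460 [0.4622704  0.08539379 0.07923087]
[-0.01092412  0.00507336  0.07925426]
((459.8107604980469, 63.76879119873047), (22.49722671508789, 60.785972595214844), 0.4026738405227661)
```

View pics/w8.png

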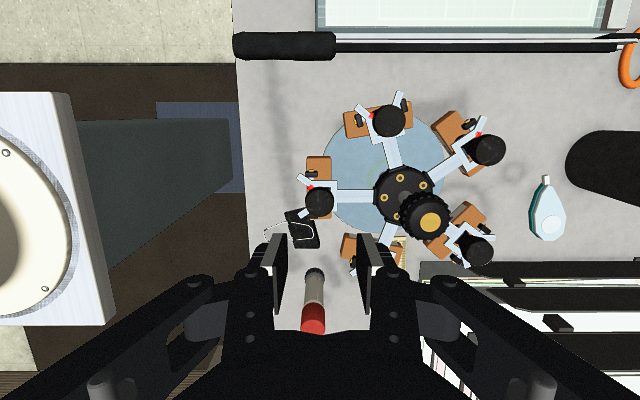

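The stamp hangs level in the front fork. Its knob is at (319,201), the red roller sits closed behind it at (310,187), the underside is about 62.5 mm up and r is about 75 mm. The glue and clip haven't moved, so I'm handing in.

```bash
python3 -c "
from station import manip; print(manip.finish_job())"
```

```text
the job is handed in; nothing more can be done
None
```

The stamp is hanging upright in the front-facing fork with the gripper clear of it, and the job was handed in at about 22 s; the hand-in returned no verdict. In the last picture I saw one red roller closed behind the neck, and the other was hidden from view.

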